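# Close the tea caddy: tuck its flap under the lip

## Task

One of the two wooden tea caddies on the coffee counter stands open. With a fingertip, push its metal flap over until it lies flat on the box, and while pressing it down push it on by its raised ridge, away from its hinge, until its free edge is fully home beneath the metal lip, so that it stays shut when you let go. Do not lift or carry anything, do not force the flap, leave the caddy standing where it is and leave the other caddy and everything else on the counter alone.

Things in the scene. Friction and masses are not known exactly. Their poses are not given: they have to be found in the camera images.
- caddy: The open tea caddy: loose wooden box, 160 (x) by 130 (y) mm, 2.2 kg, sachets inside. Origin: centre of its underside; z up; x points from the hinge side (nearer the robot) to the lip side. Near and side walls 70 mm high. The flap's hinge line runs along y at z = 74 mm, x = -70 mm + value of joint carriage.
- flap (a joint): Angle of the flap about its hinge, rad: 0 = flat over the box (stop at -0.015), 1.57 = upright; starts at 1.15 to 1.5. A light spring pushes it up (about 0.1 N m when flat); let go untucked it rises to about 1.1. While raised it can be folded with under 2 N. It is a bare metal plate 4 mm thick, 118 mm wide (y), its free edge 122 mm from the hinge line, which lies at mid-thickness.
- carriage (a joint): Slide of the flap's hinge rod in its slots, m, along the caddy's +x: 0 = fully back (away from the lip), 0.020 = fully home (stop). It rubs with about 3 N and stays where it is left. At 0 the flat flap's edge is 8 mm short of the lip; at 0.020 it lies 12 mm beneath it. The raised flap can not pass through the lip. Starts between 0 and 0.003.
- flap_edge (a point): Middle of the flap's free edge, at mid-thickness, 122 mm from the hinge. Axes: x from hinge to edge along the flap, z out of its outer face.
- ridge (a point): Middle of the crest of the ridge on the flap's outer (upper when flat) face: 100 mm long, parallel to the hinge, 79 to 85 mm from it, standing 10 mm above the face (crest 12 mm above the flap's mid-plane). Push it from its hinge side.
- lip (a point): Middle of the lip's lower inner edge. The lip is a metal strip along the top of the far wall, full width of the box: caddy x = 60 to 80 mm, underside at z = 82 mm, top at z = 87 mm.
- closed_caddy: The other tea caddy, same shape and size, its flap already tucked. Leave alone. Origin: centre of its underside.
- cup_a: White espresso cup with handle at its +y, 60 mm wide, 58 mm high, beside the open caddy's +y side. Leave alone. Origin: centre of its underside.
- cup_b: The same kind of cup beside the closed caddy's +y side. Leave alone.
- saucers: Stack of white saucers, 120 mm wide, 42 mm high, beyond the caddies. Leave alone. Origin: centre of its underside.
- sugar_jar: Glass sugar jar, 70 mm wide, 110 mm high, beyond the caddies. Leave alone. Origin: centre of its underside.
- napkins: Black napkin box, 110 by 110 by 70 mm, paper showing to about 100 mm, on the right of the counter. Leave alone. Origin: centre of its underside.
- teaspoon: Metal measuring spoon, 140 mm long, lying near the robot. Leave alone.
- tumbler: Glass tumbler 64 mm wide, 100 mm high, beyond the caddies. Leave alone. Origin: centre of its underside.

How it is judged:
By the outcome, as a careful person would: the job done as asked, in the order asked, and still so for the second after the job is handed in, with the robot touching nothing.
It also fails if it takes over 37 s, if anything falls off the work surface, if the arm or the gripper's body presses on something with over 40 N, if the wrist force passes 120 N, or if a joint passes its speed limit or range.

## Robot

A 6-joint arm with a two-finger parallel gripper is mounted at the origin on the work surface. World frame = base frame: x ahead of the robot, y to its left, z up, the work surface at z = 0. Lengths are in m, angles in rad, forces in N, time in s.
With the tool pointing down it reaches from about 0.375 to 0.925 m from the base axis. Payload 5.7 kg.
Tool frame: the origin (TCP) lies between the finger pads; the fingertips stand 8 mm ahead of it and the grasp point (between the pads) lies 11 mm behind it; y points along the fingers, x is the direction in which the jaws open and shut, and the axes are right-handed (so a half turn about y gives the same grasp; the last joint's range is limited). The gripper opens to 85 mm and grips with 20 to 120 N. Pads are 22 mm wide; open, the fingers measure 114 mm over their backs; the gripper's body (76 mm by 85 mm) begins 54 mm behind the grasp point. The pads swing forward as they close: fully open they stand 13 mm farther back than shut.
Start: joints at [1.209, 0.359, 1.51, -0, 1.272, -0.115], TCP at [0.147, 0.582, 0.239] pointing down, gripper open.
Joint ranges: [-2.97, 2.97], [-1.01, 2.36], [0.21, 2.38], [-0.96, 4.11], [0.2, 2.71], [-2.98, 2.98]. Speed limits (rad/s): [2.39, 2.39, 3.14, 3.14, 3.14, 3.14].

## Interface

Orientations are given as [roll, pitch, yaw] about the fixed x, y, z axes, in that order (R = Rz(yaw) Ry(pitch) Rx(roll)).
In Python, from plant import r, imaging gives the robot as it stands.
- The arm moves only by the shell command python3 -m creep 'ROWS' [OPENING] [FORCE]. ROWS is JSON, a list of rows, each a list of 2 entries, a list of its own where there are three numbers: the shift along the tool's x, y, z in m, then the turn, a rotation vector about the tool's x, y, z in rad. In form: [[[x, y, z], [ax, ay, az]], ...]. A call has 1 to 8 rows; each row shifts and turns the commanded pose from where the row before left it, along the tool's axes as they then stand; what a row does not reach is not made up. A row lasts 1/8 s, in which the tool goes at most 62.5 mm and 10.7 degrees, less where a joint would pass 70% of its speed; a pose out of reach is approached as far as the arm can. A call is refused whole if a number of a shift passes 0.0625 or a number of a turn 0.188, either way. A call with a gripper value outside its range is refused whole. OPENING is the closure, from 0 (fully open) to 1 (shut), set as the call begins (- or left out, the last holds). The fingers move at their own pace and stop on an object; FORCE is the grip in N (left out, the last holds). Time passes only in rows, so rows that do not move let the fingers close. It gives the time, the measured TCP pose, the force and the opening at its end, in the units of the state.
- r.get_obs(): the state, without advancing time (a new reading comes with each control period).
- imaging.read_camera(name): name is "side" or "top" or "wrist"; returns the picture (480x640x3 uint8, red, green, blue); there is no depth.
- imaging.camera_params(name): a dict with "fx", "fy", "cx", "cy" (pixels), "distortion" ([k1, k2, p1, p2, k3] as OpenCV has them; the pictures are not rectified), "R" (3x3) and "t" (3): a world point X has camera coordinates R X + t. Camera axes: x right, y down, z forward; pixel columns grow to the right and rows downward; lengths in m; the calibration is good to about 2 mm. A picture is of the moment at which its call begins: read the wrist's pose just before it. camera_params takes no time and is no camera call; for the wrist camera it gives the pose at the moment of the call.
- r.sign_off(): hands the job in, once; it reports no verdict.
The state is a dict: "t": time; "qpos": joint angles; "qvel": joint speeds; "tau": joint torques, N m; "tool_pos": TCP position; "tcp_rot": TCP orientation; "contact_force": force on the tool from outside, world axes, zero at the start; "torque": the same for the moment, N m; "grip_width": finger opening in m.
Only numpy, scipy, OpenCV 4.12 (cv2) and the standard library are available. Lean on these libraries where they do the work, as an engineer would, in place of code of your own. Each camera call takes 0.05 s, during which the arm holds its last target. There are 200 camera calls.

## Working session

There is one attempt and no reset: what is moved stays moved. The work goes in short steps, Python scripts to look and compute and a shell command to move; the robot and the scene stay as the last step left them, time stands still between calls to the robot, and variables do not carry over. Pictures are saved under pics/ and viewed, on a budget of 10 in all, crops included, one or two more only if the job needs it, and the job is handed in when it is done.

```bash
ls; mkdir -p pics
python3 - <<'E'
from plant import r, imaging
import cv2,numpy as np
o=r.get_obs();print(o['t'],o['tool_pos'],o['tcp_rot'],o['grip_width'])
for n in("top","side"):
    im=imaging.read_camera(n);cv2.imwrite(f'pics/{n}0.png',im[:,:,::-1])
    p=imaging.camera_params(n);print(n,{k:np.round(v,4).tolist() for k,v in p.items()})
E
```

```text
pics
0.0 [0.14635484 0.58116981 0.23845337] [-1.57060964  0.00185334  1.32399116] 0.08515019253909713
top {'fx': 539.1049, 'fy': 539.1049, 'cx': 325.7306, 'cy': 240.6908, 'distortion': [-0.157, 0.0, 0.0, 0.0, 0.0], 'R': [[-0.0223, -0.9994, -0.0262], [-0.9959, 0.0246, -0.0876], [0.0882, 0.0242, -0.9958]], 't': [-0.0331, 0.5993, 1.0651]}
side {'fx': 513.1823, 'fy': 513.1823, 'cx': 321.155, 'cy': 235.679, 'distortion': [-0.1171, 0.0, 0.0, 0.0, 0.0], 'R': [[0.7697, -0.6381, 0.0196], [-0.4651, -0.5815, -0.6675], [0.4373, 0.5047, -0.7444]], 't': [-0.4921, 0.2939, 0.9272]}
```

View pics/top0.png

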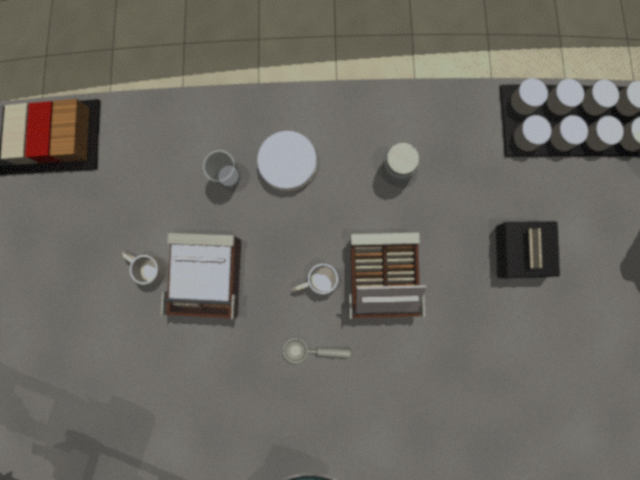

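View pics/side0.png

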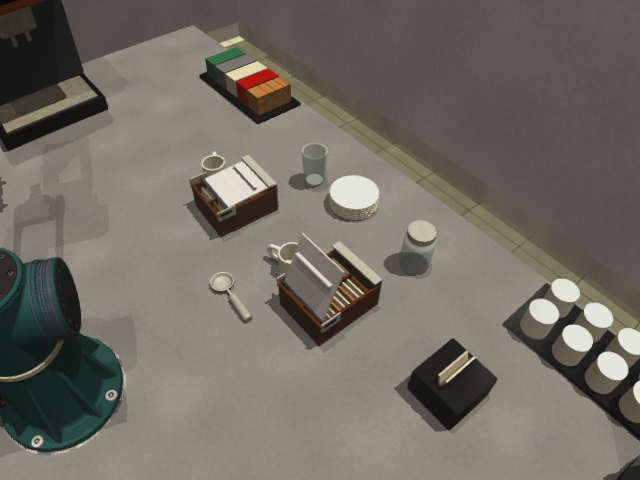

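The top view shows the open caddy at px x 350–420, y 233–318, with the lip along the top at y≈238. The cup is at (322,280). In the side view the flap is raised, with its ridge facing the robot. Next I measure the lip, ridge and flap edge.

```bash
cat > h.py <<'E'
import cv2,numpy as np
from plant import imaging
def ray(n,uv,p=None):
    p=p or imaging.camera_params(n)
    K=np.array([[p['fx'],0,p['cx']],[0,p['fy'],p['cy']],[0,0,1]])
    q=cv2.undistortPoints(np.array(uv,float).reshape(-1,1,2),K,np.array(p['distortion'],float)).reshape(-1,2)
    R=np.array(p['R']);t=np.array(p['t'])
    return -R.T@t, np.c_[q,np.ones(len(q))]@R
def onz(n,uv,z,p=None):
    c,d=ray(n,uv,p); return c+d*((z-c[2])/d[:,2])[:,None]
def tri(a,b):  # a,b = (name,uv): nearest point of two rays, gap
    (c1,d1),(c2,d2)=[(c,d[0]/np.linalg.norm(d[0])) for c,d in (ray(*a),ray(*b))]
    s=np.linalg.lstsq(np.c_[d1,-d2],c2-c1,rcond=None)[0]
    x,y=c1+s[0]*d1,c2+s[1]*d2
    return (x+y)/2,np.linalg.norm(x-y)
E
python3 - <<'E'
import cv2,numpy as np
from h import *
im=cv2.imread('pics/top0.png');g=im.min(2)
m=(g>135).astype(np.uint8)*255
for y0,y1,x0,x1 in((225,250,340,430),):
    s=np.zeros_like(m);s[y0:y1,x0:x1]=m[y0:y1,x0:x1]
    cs=cv2.findContours(s,0,1)[0];c=max(cs,key=cv2.contourArea)
    b=cv2.boxPoints(cv2.minAreaRect(c));print(b.round(1),onz('top',b,.087).round(4))
a=cv2.resize(im[220:330,335:435],None,fx=5,fy=5,interpolation=cv2.INTER_CUBIC)
si=cv2.imread('pics/side0.png')
b=cv2.resize(si[225:350,265:390],None,fx=4.4,fy=4.4,interpolation=cv2.INTER_CUBIC)
cv2.imwrite('pics/c1.png',a);cv2.imwrite('pics/c2.png',b)
E
```

```text
[[350.9 233.9]
 [418.  232.1]
 [418.2 242. ]
 [351.2 243.8]] [[ 0.6047 -0.097   0.087 ]
 [ 0.605  -0.2255  0.087 ]
 [ 0.5861 -0.2253  0.087 ]
 [ 0.5858 -0.0971  0.087 ]]
```

View pics/c1.png

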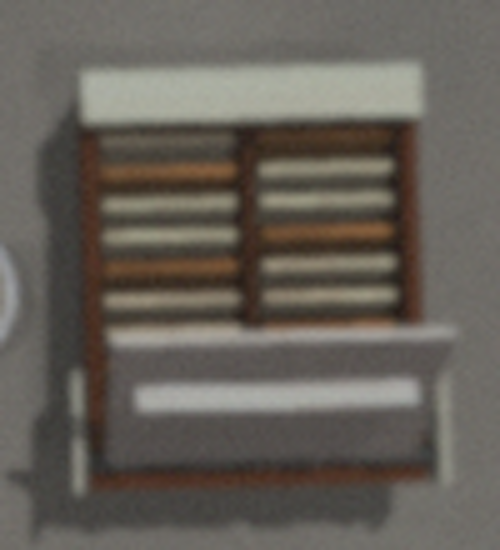

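View pics/c2.png

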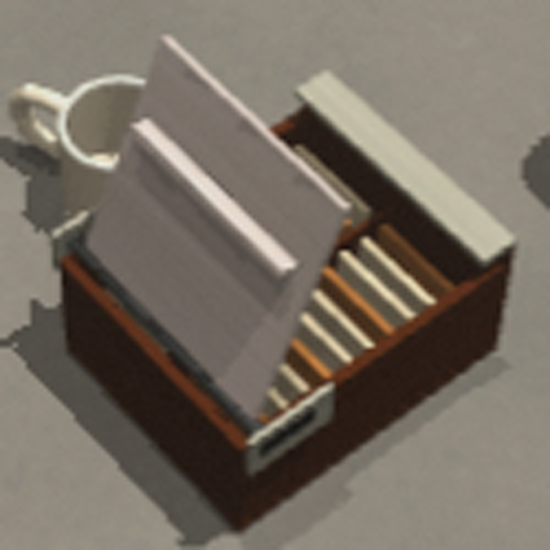

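The crops show the flap's free edge in the top image from (357,287) to (426,285), and in the side image from (302.5,233.4) to (344.5,272). I triangulate those and the ridge ends.

```bash
python3 - <<'E'
from h import *
f=lambda a,b,s,o:(a/s+o[0],b/s+o[1])
T=lambda a,b:('top',[f(a,b,5,(335,220))]); S=lambda a,b:('side',[f(a,b,4.4,(265,225))])
P={}
for k,a,b in(('edge+y',T(110,336),S(165,37)),('edge-y',T(456,328),S(350,207)),('ridge+y',T(135,400),S(140,122)),('ridge-y',T(418,391),S(294,268)),('lip+y',T(80,72),S(325,71)),('lip-y',T(422,64),S(514,240))):
    x,g=tri(a,b);P[k]=x;print(k,x.round(4),round(g,4))
e=(P['edge+y']+P['edge-y'])/2
print(e,'angle',np.arctan2(e[2]-.074,e[0]-.455),'r',np.hypot(e[2]-.074,e[0]-.455))
E
python3 -m creep '[[[0,0,0],[0,0,0]]]' 1 20
```

```text
edge+y [ 0.5033 -0.1031  0.1858] 0.0009
edge-y [ 0.503  -0.2218  0.1879] 0.0011
ridge+y [ 0.481  -0.1127  0.1553] 0.0022
ridge-y [ 0.4817 -0.2131  0.156 ] 0.0026
lip+y [ 0.6041 -0.0975  0.0871] 0.0008
lip-y [ 0.6035 -0.228   0.0888] 0.0001
[ 0.50315576 -0.16246738  0.18686953] angle 1.167529133526537 r 0.122713117420493
t: 0.22
tool_pos: [0.1465, 0.5815, 0.2388]
tcp_rot: [-1.571, 0.001, 1.324]
contact_force: [-0.2, -0.1, 0.3]
grip_width: 0.0703
```

```bash
python3 -m creep '[[[-0.037,0,-0.048],[0,-0.1235,0]],[[-0.043,0,-0.044],[0,-0.1235,0]],[[-0.043,0,-0.045],[0,0,0]],[[-0.043,0,-0.045],[0,0,0]],[[-0.043,0,-0.045],[0,0,0]],[[-0.06,0,-0.01],[0,0,0]],[[-0.06,0,-0.01],[0,0,0]],[[-0.06,0,-0.01],[0,0,0]]]'
```

```text
t: 1.23
tool_pos: [0.3877, 0.1753, 0.2394]
tcp_rot: [-1.571, 0.0, 1.571]
contact_force: [1.3, -0.3, 0.2]
grip_width: 0.0001
```

```bash
python3 -m creep '[[[-0.056,0,-0.005],[0,0,0]],[[-0.056,0,-0.005],[0,0,0]],[[-0.056,0,-0.005],[0,0,0]],[[-0.056,0,-0.005],[0,0,0]],[[-0.056,0,-0.005],[0,0,0]],[[-0.056,0,-0.005],[0,0,0]],[[0,0,0],[0,0,0]]]'
python3 - <<'E'
from h import *
from plant import r
p=imaging.camera_params('side')
a=imaging.read_camera('side')[:,:,::-1];b=imaging.read_camera('wrist')[:,:,::-1]
a=cv2.resize(a[160:360,200:440],(480,400));b=cv2.resize(b,(0,0),fx=.5,fy=.5)
o=np.zeros((400,800,3),np.uint8);o[:,:480]=a;o[:240,480:]=b;cv2.imwrite('pics/d1.png',o);print(r.get_obs()['contact_force'])
E
```

```text
t: 2.1
tool_pos: [0.4183, -0.1627, 0.2396]
tcp_rot: [-1.572, 0.002, 1.566]
contact_force: [-0.4, 1.1, 0.5]
grip_width: -0.0001
[-0.82544176 -0.23884147  0.38796632]
```

View pics/d1.png

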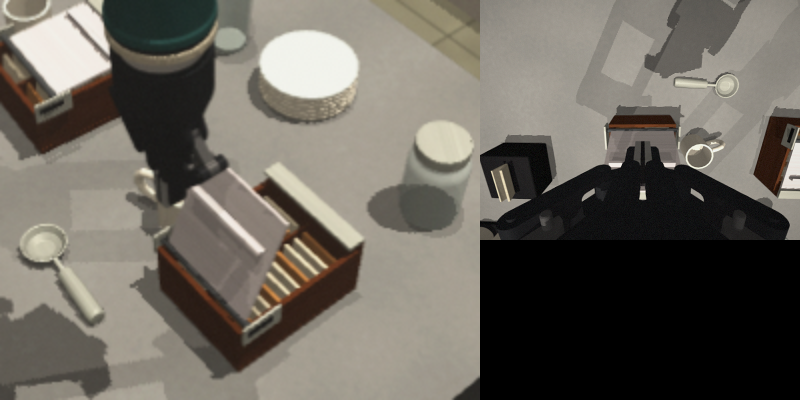

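```bash
python3 -m creep '[[[0,0.04,0],[0,0,0]],[[0,0.04,0],[0,0,0]],[[0.0,0.02,-0.01],[0,0,0]],[[0,0,-0.015],[0,0,0]],[[0,0,-0.01],[0,0,0]],[[0,0,0],[0,0,0]]]'
```

```text
t: 2.95
tool_pos: [0.4545, -0.159, 0.1405]
tcp_rot: [-1.573, 0.001, 1.572]
contact_force: [0.3, -0.7, 0.1]
grip_width: -0.0001
```

```bash
python3 -m creep '[[[0,0.001,-0.012],[0,0,0]],[[0,0.003,-0.011],[0,0,0]],[[0,0.008,-0.010],[0,0,0]],[[0,0.009,-0.009],[0,0,0]],[[0,0.011,-0.006],[0,0,0]],[[0,0,0],[0,0,0]]]'
python3 - <<'E'
from h import *
from plant import r
a=imaging.read_camera('side')[:,:,::-1];b=imaging.read_camera('top')[:,:,::-1]
cv2.imwrite('pics/s2.png',a)
a=cv2.resize(a[210:350,250:400],(600,560),interpolation=2);cv2.imwrite('pics/d2.png',a);print(r.get_obs()['contact_force'])
E
```

```text
t: 3.7
tool_pos: [0.5004, -0.1586, 0.1061]
tcp_rot: [-1.569, -0.001, 1.571]
contact_force: [1.0, -0.2, 1.0]
grip_width: 0.0002
[-0.21501466  0.38983706  0.93191537]
```

View pics/d2.png

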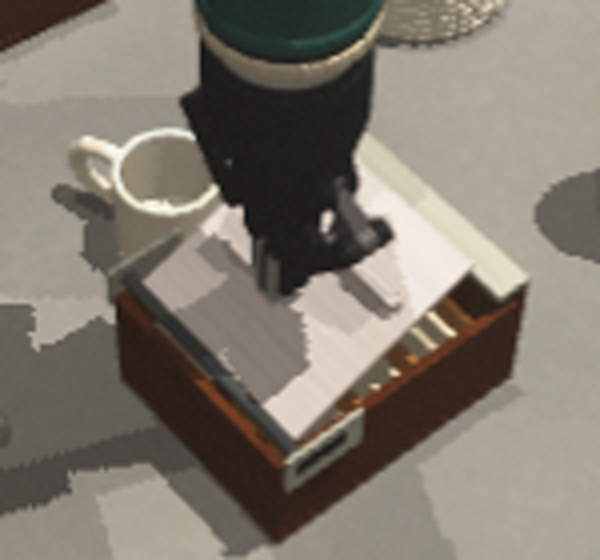

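The flap is folded to about 0.4 rad, with the finger on the hinge side of the ridge. I continue down.

```bash
python3 -m creep '[[[0,0.007,-0.004],[0,0,0]],[[0,0.006,-0.002],[0,0,0]],[[0,0.005,0],[0,0,0]],[[0,0.002,0],[0,0,0]],[[0,0,0],[0,0,0]]]'
```

```text
t: 4.42
tool_pos: [0.5069, -0.1589, 0.0873]
tcp_rot: [-1.571, 0.0, 1.571]
contact_force: [1.2, 0.5, 1.2]
grip_width: -0.0003
```

```bash
python3 -m creep '[[[0,0.002,0],[0,0,0]],[[0,0,0],[0,0,0]]]';python3 -m creep '[[[0,0.0015,0],[0,0,0]],[[0,0,0],[0,0,0]]]'
```

```text
t: 4.68
tool_pos: [0.5068, -0.159, 0.0854]
tcp_rot: [-1.571, 0.0, 1.571]
contact_force: [0.5, 0.5, 1.5]
grip_width: 0.0001
t: 4.92
tool_pos: [0.5068, -0.159, 0.0839]
tcp_rot: [-1.571, 0.0, 1.571]
contact_force: [0.6, 0.7, 1.4]
grip_width: -0.0002
```

```bash
for i in 1 2 3; do python3 -m creep '[[[0,0.001,0],[0,0,0]],[[0,0,0],[0,0,0]]]' | egrep 'tool_pos|contact'; done
```

```text
tool_pos: [0.5068, -0.159, 0.0831]
contact_force: [0.5, -0.3, 5.1]
tool_pos: [0.5068, -0.159, 0.0827]
contact_force: [-0.4, -0.0, 9.8]
tool_pos: [0.5069, -0.159, 0.0823]
contact_force: [-2.1, 1.2, 17.5]
```

```bash
python3 -m creep '[[[0,-0.0012,-0.002],[0,0,0]],[[0,0,-0.003],[0,0,0]],[[0,0,-0.003],[0,0,0]],[[0,0,0],[0,0,0]]]'| egrep 'tool_pos|contact'; for i in 1 2 3; do python3 -m creep '[[[0,0,-0.002],[0,0,0]],[[0,0,0],[0,0,0]]]' | egrep 'tool_pos|contact'; done
```

```text
tool_pos: [0.514, -0.159, 0.0827]
contact_force: [-2.7, -0.5, 11.0]
tool_pos: [0.5159, -0.159, 0.0827]
contact_force: [-3.2, 0.0, 11.0]
tool_pos: [0.5179, -0.159, 0.0827]
contact_force: [-2.8, 0.5, 10.6]
tool_pos: [0.5199, -0.159, 0.0827]
contact_force: [-1.5, -0.3, 11.5]
```

```bash
for i in 1 2 3 4 ; do python3 -m creep '[[[0,0,-0.002],[0,0,0]],[[0,0,-0.001],[0,0,0]]]' | egrep 'tool_pos|contact'; done
```

```text
tool_pos: [0.5227, -0.159, 0.0827]
contact_force: [-3.3, 0.3, 11.5]
tool_pos: [0.5257, -0.1589, 0.0827]
contact_force: [-3.8, -0.4, 10.0]
tool_pos: [0.5265, -0.1589, 0.0825]
contact_force: [-10.0, -2.7, 14.7]
tool_pos: [0.5282, -0.1587, 0.0823]
contact_force: [-11.8, -2.4, 16.3]
```

Run:
```python
from h import *
a=imaging.read_camera('side')[:,:,::-1]
a=cv2.resize(a[210:350,250:400],(600,560),interpolation=2);cv2.imwrite('pics/d3.png',a)
```

```text
(no output)
```

View pics/d3.png

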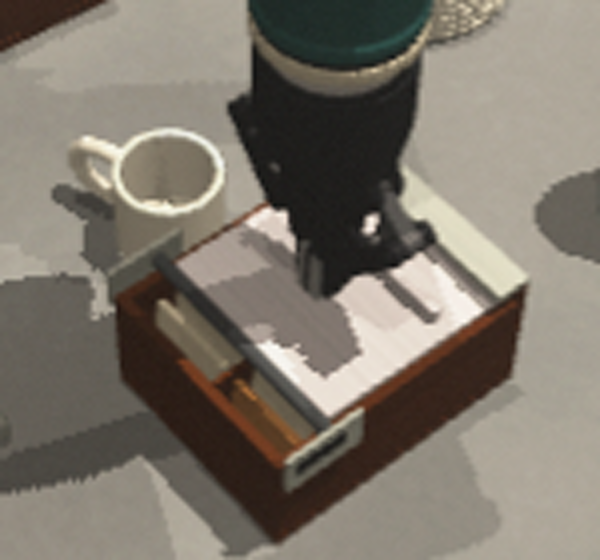

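Run:
```python
from h import *
print(onz('side',[(332.5,313.75),(323.75,321.25)],.074).round(4))
print(onz('side',[(359,289.5)],.086).round(4), onz('side',[(382,280)],.087).round(4))
c,d=ray('side',[(330,283)])  # finger front-left foot approx
print(onz('side',[(330,283)],.076))
```

```text
[[ 0.4827 -0.2205  0.074 ]
 [ 0.459  -0.2229  0.074 ]]
[[ 0.5536 -0.2161  0.086 ]] [[ 0.6041 -0.2282  0.087 ]]
[[ 0.52492401 -0.16317229  0.076     ]]
```

The flap lies flat and friction has already dragged its hinge about 20 mm forward, so it looks close to home. I ease the pressure, slide the tip up to the ridge and push there to seat it for certain.

```bash
python3 -m creep '[[[0,-0.0018,0],[0,0,0]],[[0,0,-0.003],[0,0,0]],[[0,0,-0.003],[0,0,0]],[[0,0,0],[0,0,0]]]'| egrep 'tool_pos|contact'; for i in 1 2; do python3 -m creep '[[[0,0,-0.002],[0,0,0]],[[0,0,0],[0,0,0]]]' | egrep 'tool_pos|contact'; done
```

```text
tool_pos: [0.5392, -0.1588, 0.0836]
contact_force: [-0.8, -0.4, 1.7]
tool_pos: [0.5409, -0.1588, 0.0838]
contact_force: [-0.2, -0.9, 0.7]
tool_pos: [0.5427, -0.1588, 0.0838]
contact_force: [-0.5, -0.2, 0.0]
```

```bash
python3 -m creep '[[[0,0.001,0],[0,0,0]],[[0,0,0],[0,0,0]]]'| egrep 'tool_pos|contact'; for i in 1 2 3; do python3 -m creep '[[[0,0,-0.001],[0,0,0]],[[0,0,0],[0,0,0]]]' | egrep 'tool_pos|contact'; done
```

```text
tool_pos: [0.5427, -0.1589, 0.083]
contact_force: [-0.6, 0.0, 2.5]
tool_pos: [0.5428, -0.1588, 0.0827]
contact_force: [-4.3, -0.6, 4.4]
tool_pos: [0.543, -0.1588, 0.0826]
contact_force: [-6.1, -1.3, 5.3]
tool_pos: [0.543, -0.1588, 0.0825]
contact_force: [-9.0, -1.5, 7.0]
```

The ridge stands firm at 9 N with the TCP at x = 0.543, exactly where it should be when home. I back off, lift clear and check.

```bash
python3 -m creep '[[[0,-0.001,0.003],[0,0,0]],[[0,-0.004,0.003],[0,0,0]],[[0,-0.03,0],[0,0,0]],[[0,-0.05,0],[0,0,0]],[[0,-0.04,0.05],[0,0,0]],[[0,0,0.06],[0,0,0]],[[0,0,0.02],[0,0,0]],[[0,0,0],[0,0,0]]]'
python3 - <<'E'
from h import *
s=imaging.read_camera('side')[:,:,::-1];t=imaging.read_camera('top')[:,:,::-1]
cv2.imwrite('pics/s4.png',s);cv2.imwrite('pics/t4.png',t)
o=np.zeros((500,800,3),np.uint8)
o[:,:450]=cv2.resize(s[215:340,270:382],(450,500),interpolation=2);o[:400,450:800]=cv2.resize(t[225:325,340:427],(350,400),interpolation=2)
cv2.imwrite('pics/d4.png',o)
g=t.min(2);m=np.zeros(g.shape,np.uint8);m[225:250,340:430]=(g>135)[225:250,340:430]
for n,im in(('top',cv2.absdiff(t,cv2.imread('pics/top0.png'))),):
    print([(n,im[y0:y1,x0:x1].mean().round(1)) for n,x0,x1,y0,y1 in(('cup',290,342,262,297),('jar',380,422,140,185),('closed',160,240,230,320),('nap',495,560,220,280),('lip',348,421,228,243))])
E
```

```text
t: 10.98
tool_pos: [0.4103, -0.1588, 0.2071]
tcp_rot: [-1.572, 0.0, 1.57]
contact_force: [0.6, -0.3, 0.5]
grip_width: -0.0003
[('cup', np.float64(4.2)), ('jar', np.float64(4.9)), ('closed', np.float64(5.1)), ('nap', np.float64(3.6)), ('lip', np.float64(6.8))]
```

View pics/d4.png

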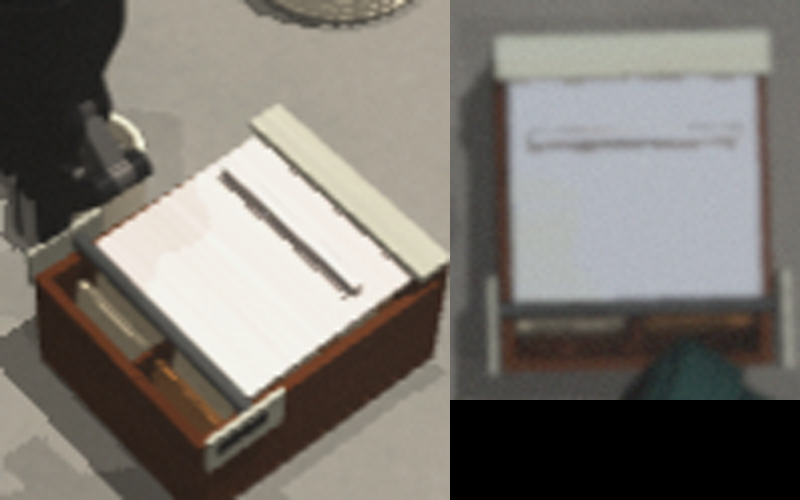

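The flap lies flat with its edge under the lip (ridge at crop y≈138, lip inner edge at ≈75). Two numeric checks follow: whether the caddy moved, and the ridge-to-lip distance against the closed caddy.

Run:
```python
from h import *
a,b=cv2.imread('pics/top0.png'),cv2.imread('pics/t4.png')
w=cv2.createHanningWindow((80,26),cv2.CV_32F)
f=lambda i:np.float32(cv2.cvtColor(i,6))
print('lip shift px',cv2.phaseCorrelate(f(a)[224:244,344:424],f(b)[224:244,344:424]))
print('whole shift',cv2.phaseCorrelate(f(a)[130:300,150:340],f(b)[130:300,150:340]))
# column profiles: darkest ridge row, lip start, hinge bar
for n,x0,x1 in(('open',365,412),('closed',178,222)):
    p=f(b)[225:320,x0:x1].mean(1); print(n,p.round(0).astype(int).tolist())
```

```text
lip shift px ((0.1933725881200985, -0.09581120120416742), 0.9010210263729096)
whole shift ((-0.030550942893043498, 0.006331291179435539), 1.0209468519246137)
open [116, 116, 115, 113, 111, 109, 112, 125, 149, 169, 177, 178, 178, 178, 177, 177, 177, 172, 160, 156, 167, 177, 180, 181, 181, 182, 181, 182, 181, 181, 180, 176, 175, 176, 168, 150, 149, 166, 178, 181, 182, 182, 182, 182, 181, 181, 182, 181, 182, 181, 182, 181, 182, 181, 181, 181, 181, 181, 181, 181, 181, 181, 181, 181, 181, 181, 181, 181, 181, 181, 181, 181, 179, 168, 139, 100, 76, 67, 63, 67, 72, 68, 59, 50, 44, 43, 43, 44, 45, 49, 53, 56, 57, 60, 60]
closed [112, 112, 112, 111, 109, 107, 105, 108, 120, 140, 157, 164, 166, 166, 164, 163, 163, 161, 156, 148, 150, 165, 177, 181, 181, 181, 181, 182, 181, 181, 181, 178, 175, 176, 171, 155, 144, 155, 172, 179, 181, 181, 181, 182, 182, 181, 181, 181, 182, 182, 182, 182, 181, 181, 181, 181, 181, 181, 181, 181, 181, 181, 181, 182, 181, 181, 181, 181, 181, 181, 182, 181, 177, 162, 133, 99, 77, 71, 74, 77, 74, 64, 53, 46, 43, 43, 42, 45, 50, 56, 61, 68, 72, 74, 74]
```

```bash
python3 -c "
from plant import r
print(r.get_obs()['contact_force'],r.get_obs()['t']);r.sign_off()"
```

```text
[ 0.89669973  0.14029813 -0.08868695] 11.075
the job is handed in; nothing more can be done
```

The open caddy is shut: the flap lies flat with its free edge under the lip, and it stayed there after I let go. I handed the job in at about 11 s, with the robot clear and touching nothing.

I folded the flap with the closed fingertip, pressed it flat (about 17 N at most) and moved it forward. One departure from what you asked: friction under the pressing fingertip dragged the flap most or all of the 20 mm, before the tip reached the ridge. I then eased the pressure, moved up to the ridge and pushed there with about 9 N. It did not move, which fits it being fully home.

**Last checks:**
- **Flap position:** the ridge-to-lip distance in the top picture is 16.6 px, the same as on the closed caddy. The caddies' lips and ridges are the same shape and size.
- **Caddy:** its lip shifted about 0.2 px (roughly 0.4 mm), which is within measurement noise.
- **Other things:** the closed caddy, open caddy's cup, jar and napkins show only small differences from the first top picture. The spoon was not checked separately.

No check failed or disagreed.

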